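Show a painting panel from the drying rack

TASK

Take the tall, narrow painting panel by its top edge and draw it straight up out of the drying rack until fully clear. Then, in the air, tip it back to a slope of about 45 degrees, top edge level and uppermost, so that its plain white front looks slantingly up and its wood-framed back down. Finish while still holding it there in the gripper, at rest, its lowest edge some 20 cm above the table and touching nothing else; leave the other panels, tape, cup and tin as they are.

Things in the scene. Friction and masses are not known exactly. Their poses are not given: they have to be found in the camera images.
- panel_tall: tall panel: 90 mm wide, 170 tall, 18 thick, 90-180 g. White front sheet on a wood frame; top 18 mm is solid through the full thickness, below it the back is recessed. Origin: centre of underside; +z up the panel, +x out of the white front, y along its width. Stands upright in one of the rack's slots, underside 15 mm and top 185 mm above the table. Grip across its thickness
- panel_tall_top (a point): centre of the tall panel's top face, 170 mm above its origin along its z
- panel_square: bystander: panel of the same make, 120 mm wide, 120 mm tall, 18 mm thick, standing in another slot (top edge 135 mm above the table); origin centre of underside, +x out of its front. Leave it
- panel_wide: bystander: panel of the same make, 140 mm wide, 100 mm tall, 18 mm thick, standing in another slot (top edge 115 mm above the table); origin centre of underside, +x out of its front. Leave it
- rack: wooden drying rack, fixed: base 130 mm (x) by 200 mm (y), 15 mm thick; three slots at y = -72, 0, +72 mm, each 21 mm wide between walls 120 mm long (x), 6 mm thick, reaching 60 mm above the table. Origin: centre of the underside, on the table. The panels stand with their widths along the rack's x and white fronts towards its +y. Place and yaw vary
- tape: bystander: loose roll of blue tape lying flat, 100 mm across, 24 mm high, beside the rack on its -y side; origin centre of underside
- cup: bystander: loose red cup, 84 mm across the rim, 110 mm high, beside the rack on its +y side; origin centre of underside
- tin: bystander: loose open round steel tin, 90 mm across, 75 mm high, on the rack's +x side; origin centre of underside
Not all that is in view belongs to the job. What is shaped like the panel_tall but purple is not meant. Leave any green look-alike of the rack alone.

How it is judged:
On the way:
1. the tall panel is fully drawn up out of the rack, still upright (height (world z) of panel_tall above 0.068 m and angle between panel_tall's own z axis and vertical below 0.35 rad), for 0.1 s.
At the end, for the whole second after the job is handed in: the tall panel is held still in the fingers, underside over 150 mm above the table, white front slanting upward at 45 degrees within 15, top edge level within 15 degrees, touching no rack or other listed thing; other panels, tape, cup and tin within 30 mm of their starts, not tipped (height (world z) of panel_tall above 0.15 m and angle between panel_tall's own x axis and vertical between 0.5 and 1.07 rad and angle between panel_tall's own z axis and vertical between 0.5 and 1.1 rad and angle between panel_tall's own y axis and vertical between 1.31 and 1.83 rad and linear speed of panel_tall below 0.03 m/s and angular speed of panel_tall below 0.15 rad/s and contact force between the fingers and panel_tall above 1 N and contact force between panel_tall and rack below 0.1 N and contact force between panel_tall and panel_square below 0.1 N and contact force between panel_tall and panel_wide below 0.1 N and contact force between panel_tall and tape below 0.1 N and contact force between panel_tall and cup below 0.1 N and contact force between panel_tall and tin below 0.1 N and distance of each of panel_square, panel_wide, tape, cup, tin from where it was at the start of the episode below 0.03 m and angle between each of panel_square, panel_wide, tape, cup, tin's own z axis and vertical below 0.25 rad); the arm keeps its last pose, push and grip.
It fails at once if another panel, the tape, the cup or the tin is pushed more than 40 mm or tipped over (distance of any of panel_square, panel_wide, tape, cup, tin from where it was at the start of the episode above 0.04 m or angle between any of panel_square, panel_wide, tape, cup, tin's own z axis and vertical above 0.4 rad).
It also fails if it takes over 29 s, if anything falls off the work surface, if the arm or the gripper's body presses on something with over 40 N, if the wrist force passes 120 N, or if a joint passes its speed limit or range.

ROBOT

A 6-joint arm with a two-finger parallel gripper is mounted at the origin on the work surface. World frame = base frame: x ahead of the robot, y to its left, z up, the work surface at z = 0. Lengths are in m, angles in rad, forces in N, time in s.
With the tool pointing down it reaches from about 0.3 to 0.825 m from the base axis. Payload 5.4 kg.
Tool frame: the origin (TCP) lies on the centre line of the jaws, within the pads' length; the fingertips stand 19 mm ahead of it and the grasp point (between the pads) is the TCP; z points along the fingers, y is the line along which they close (so a half turn about z gives the same grasp; the last joint's range is limited). The gripper opens to 92 mm and grips with 3 to 60 N. Pads are 20 mm wide; open, the fingers measure 128 mm over their backs; the gripper's body (75 mm by 189 mm) begins 69 mm behind the grasp point.
Start: joints at [1.048, 0.158, 1.597, -0, 1.386, -0.21], TCP at [0.177, 0.547, 0.234] pointing down, gripper open.
Joint ranges: [-2.91, 2.91], [-0.94, 2.29], [0.18, 2.7], [-1.29, 4.43], [0.17, 2.64], [-3, 3]. Speed limits (rad/s): [2.57, 2.57, 3.14, 3.14, 3.14, 3.14].

INTERFACE

Orientations are given as a unit quaternion [x, y, z, w].
In Python, from plant import r, snapshot, ticket, models gives the robot as it stands.
- The arm moves only by the tool inch_along, called after ">>>" as name(argument=value, ...), one argument or row to a line, values as JSON. Schema: {"type":"object","properties":{"increments":{"type":"array","items":{"type":"array","items":{"type":"number"},"minItems":6,"maxItems":6},"minItems":1,"maxItems":12},"aperture":{"type":"number"},"squeeze":{"type":"number"},"only":{"type":"string"},"quiet":{"type":"boolean"},"lines":{"type":"string"}},"required":["increments"],"additionalProperties":false}. increments is a list of rows, 1 to 12 of them, each of 6 numbers: dx, dy, dz in normalised numbers (1 is 0.8 m), then a rotation vector rx, ry, rz in normalised numbers (1 is 4 rad); each row is the pose to reach, as a shift and turn from the pose commanded when the call began, along the tool's axes at that moment; what a row does not reach only later rows make up. A row lasts 1/12 s, in which the tool goes at most 0.0417 m and 0.125 rad, less where a joint would pass 70% of its speed; a pose out of reach is approached as far as the arm can. aperture is the opening from 0.0 (shut) to 1.0 (fully open), set as the call begins (left out keeps the last). The fingers move at their own pace and stop on an object; squeeze is the grip in N (left out, the last holds). Time passes only in rows, so rows that do not move let the fingers close. The tool returns the time, the measured TCP pose, the force, the opening and the grip force at its end. only (a regular expression) keeps the lines of the reply that match it, lines (a string "A,B") keeps lines A to B, and quiet returns only ok. Shift and turn numbers lie between -1 and 1, and a call with a number outside is refused. Input that does not fit is refused with a message, and nothing moves.
- r.read_state(): the state, without advancing time (a new reading comes with each control period).
- snapshot(name): name is "scene" or "top" or "wrist"; returns a dict with "img" (384x512x3 uint8, red, green, blue), "vertical_fov" (degrees; the focal length in pixels is half the picture's height over the tangent of half this angle, whatever the lens; pixels are square), "cx", "cy" (the principal point, pixels), "xyz" and "attitude" of the camera in the world. Camera axes: x right, y up, looking along -z (the intrinsics and any distortion apply to the point x, -y, -z); pixel columns grow to the right and rows downward; lengths in m; the calibration is good to about 2 mm. The wrist camera is an equidistant fisheye: a pixel r from the principal point sees the ray r / f radians off the axis. A picture is of the moment at which its call begins. There is no depth.
- ticket.hand_in(): hands the job in; it is judged then, once.
Trained networks look in a picture, given as the dict that the camera call returned (one of the last four; its "shot" number tells which), for a name from the list of things; names that differ only in an ending like _2 or _b are one class to them, and where a whole thing is asked for, a point or a joint stands for the part that bears it (a point fixed in the world has none). Each returns a list of dicts, best first, with "p" (0 to 1); they miss things now and then, are a little off and sometimes report something else, mostly with a low value. They report only what shows in the picture. A call takes as long as a camera call. They do not tell look-alikes from the thing itself.
- models.regions_of(picture, target): "region" (384x512 bool, what is visible of it) and "location" ([column, row] in pixels, amid what is visible of it).
The state is a dict: "time_s": time; "qpos": joint angles; "qd": joint speeds; "joint_efforts": joint torques, N m; "ee_pos": TCP position; "tool_rot": TCP orientation; "wrist_force": force on the tool from outside, world axes, zero at the start; "wrist_torque": the same for the moment, N m; "opening": opening from 0.0 (shut) to 1.0 (fully open); "grip_force": force on a finger pad.
Only numpy, scipy, OpenCV 4.12 (cv2) and the standard library are available. Lean on these libraries where they do the work, as an engineer would, in place of code of your own. Each camera call takes 0.05 s, during which the arm holds its last target. There are 200 camera calls.

## Working session

There is one attempt and no reset: what is moved stays moved. The work goes in short steps, Python scripts to look and compute and a tool call to move; the robot and the scene stay as the last step left them, time stands still between calls to the robot, and variables do not carry over. Pictures are saved under pics/ and viewed, at most 10 in all, crops included, and the job is handed in when it is done.

```bash
ls; mkdir -p pics; cat > h.py <<'E'
import numpy as np, cv2
from scipy.spatial.transform import Rotation as R
from plant import r, snapshot, ticket, models
def ray(p,u,v):
    f=192/np.tan(np.radians(p["vertical_fov"])/2)
    a,b=(u-p["cx"])/f,(v-p["cy"])/f
    if p.get("fish"):
        t=np.hypot(a,b); s=np.sin(t)/max(t,1e-9); d=np.array([a*s,-b*s,-np.cos(t)])
    else: d=np.array([a,-b,-1.])
    d=R.from_quat(p["attitude"]).apply(d); return np.array(p["xyz"]),d/np.linalg.norm(d)
def atz(p,u,v,z):
    o,d=ray(p,u,v); return o+d*(z-o[2])/d[2]
def proj(p,X):
    f=192/np.tan(np.radians(p["vertical_fov"])/2)
    c=R.from_quat(p["attitude"]).inv().apply(np.array(X)-np.array(p["xyz"])); c=c*[1,-1,-1]
    if p.get("fish"):
        rr=np.hypot(c[0],c[1]); k=np.arctan2(rr,c[2])/max(rr,1e-9); return np.array([p["cx"]+f*c[0]*k,p["cy"]+f*c[1]*k])
    return np.array([p["cx"]+f*c[0]/c[2],p["cy"]+f*c[1]/c[2]])
def tri(*prs):
    A=0;b=0
    for o,d in prs:
        M=np.eye(3)-np.outer(d,d); A=A+M; b=b+M@o
    return np.linalg.solve(A,b)
def snap(n):
    p=snapshot(n); p["fish"]=n=="wrist"; return p
E
python3 - <<'E'
from h import *
ps={n:snap(n) for n in("scene","top","wrist")}
for n,p in ps.items():
    cv2.imwrite(f"pics/{n}0.png",p["img"][:,:,::-1])
    print(n,{k:np.round(v,4) if not isinstance(v,(str,bool)) else v for k,v in p.items() if k!="img"})
    for t in("panel_tall","panel_tall_top","rack","panel_square","panel_wide","cup","tin","tape"):
        print(t,[(round(d["p"],2),np.round(d["location"]).tolist(),int(d["region"].sum())) for d in models.regions_of(p,t)])
cv2.imwrite("pics/a.png",cv2.resize(np.hstack([ps["scene"]["img"],ps["top"]["img"]])[:,:,::-1],(800,300),interpolation=cv2.INTER_AREA))
E
```

```text
pics
scene {'vertical_fov': np.float64(54.8232), 'cx': np.float64(260.5323), 'cy': np.float64(193.2554), 'xyz': array([ 0.8781, -0.4   ,  0.6329]), 'attitude': array([0.3964, 0.1332, 0.2725, 0.8665]), 'shot': np.int64(1), 'fish': False}
panel_tall [(0.81, [361.0, 159.0], 1269), (0.65, [286.0, 169.0], 1634)]
panel_tall_top [(0.97, [285.0, 164.0], 1570), (0.67, [363.0, 160.0], 1273)]
rack [(0.91, [261.0, 252.0], 1447), (0.79, [136.0, 266.0], 6009)]
panel_square [(0.98, [280.0, 202.0], 1733)]
panel_wide [(0.83, [268.0, 228.0], 1892)]
cup [(0.73, [307.0, 148.0], 279), (0.16, [263.0, 228.0], 1907)]
tin [(0.94, [341.0, 221.0], 1682)]
tape [(0.85, [230.0, 288.0], 1371)]
top {'vertical_fov': np.float64(57.6209), 'cx': np.float64(257.4472), 'cy': np.float64(194.9234), 'xyz': array([0.449 , 0.0844, 0.8239]), 'attitude': array([ 0.0375, -0.0674, -0.7007,  0.7093]), 'shot': np.int64(2), 'fish': False}
panel_tall [(0.73, [107.0, 154.0], 1439), (0.59, [202.0, 201.0], 672)]
panel_tall_top [(0.85, [107.0, 152.0], 1336)]
rack [(0.81, [231.0, 206.0], 3090)]
panel_square [(0.7, [232.0, 191.0], 522)]
panel_wide [(0.87, [268.0, 191.0], 742)]
cup [(0.55, [146.0, 224.0], 1557)]
tin [(0.7, [203.0, 142.0], 1338)]
tape [(0.94, [332.0, 178.0], 734)]
wrist {'vertical_fov': np.float64(65.7065), 'cx': np.float64(251.8857), 'cy': np.float64(198.1485), 'xyz': array([0.1128, 0.5659, 0.385 ]), 'attitude': array([-0.0982, -0.0704,  0.5843,  0.8025]), 'shot': np.int64(3), 'fish': True}
panel_tall []
panel_tall_top []
rack []
panel_square []
panel_wide []
cup []
tin []
tape []
```

View pics/scene0.png

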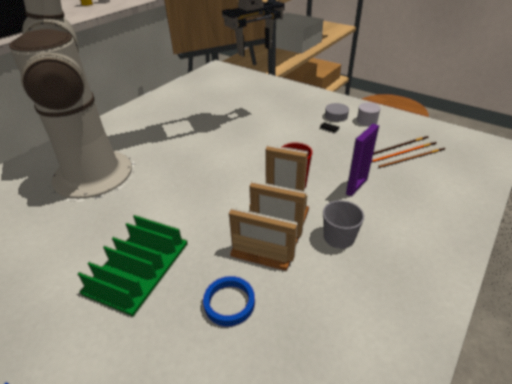

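View pics/top0.png

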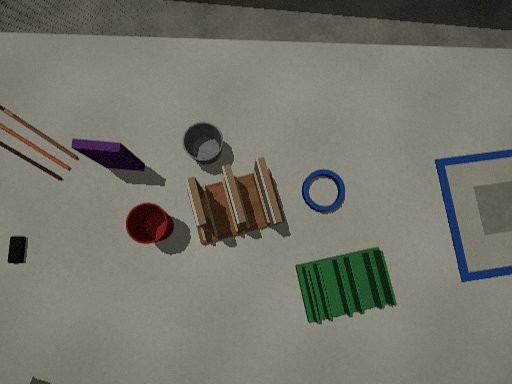

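The scene view shows three wooden panels in the brown rack: tall at (286,169), square (280,205) and wide (265,238). Their backs face the camera. It also shows the cup (300,150), tin (342,222) and tape (230,300).
Candidates for the panel: wooden tall, scene (286,169) / top (200,205), and the purple look-alike, scene (363,160) / top (107,154). I choose the wooden one, at the rack's +y end. Next is a close crop to check it.

```bash
python3 - <<'E'
import cv2,numpy as np
s=cv2.imread("pics/scene0.png")[135:215,250:320]; t=cv2.imread("pics/top0.png")[165:255,170:250]
s=cv2.resize(s,(400,457),interpolation=cv2.INTER_CUBIC); t=cv2.resize(t,(400,450),interpolation=cv2.INTER_CUBIC)
cv2.imwrite("pics/crop1.png",np.hstack([s[:450],t]))
E
```

```text
(no output)
```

View pics/crop1.png

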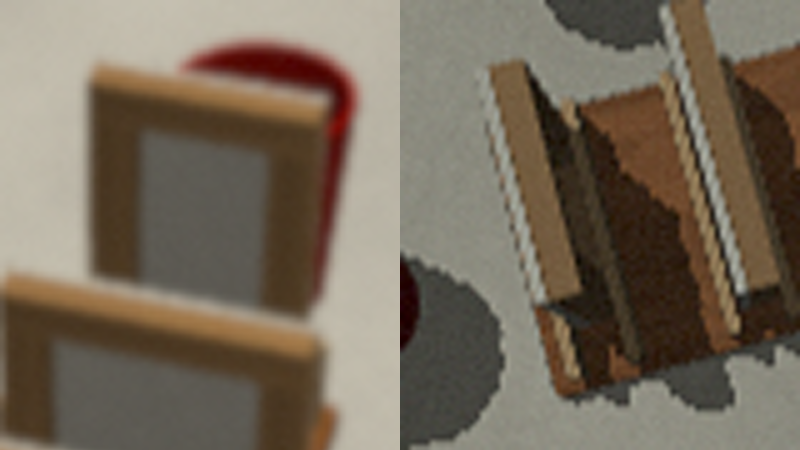

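The crop confirms it: a natural wood frame with a recessed back (left) and a white sheet on the left/+y side of the top face (right). Top-face corners in the top picture are about (186,179), (195,177), (206,223.6) and (197.4,225.6). In the scene picture the top centre is about (286.9,151.3).

```bash
cat > m.py <<'E'
from h import *
t=snap("top"); s=snap("scene")
T=[(186,179),(195,177),(206,223.6),(197.4,225.6)]
print("centre tri",tri(ray(t,196.1,201.3),ray(s,286.9,151.3)))
cr=lambda x,y:(250+x/5.714,135+y/5.714)
S=[cr(97,65),cr(93,87),cr(325,122),cr(330,95)] # base side: front,back ; far: back, front
# base side = low x = near bottom of top picture
for a,b in zip([3,2,1,0],S): print("corner tri",np.round(tri(ray(t,*T[a]),ray(s,*b)),4))
C=[atz(t,u,v,.185)[:2] for u,v in T]; C=np.array(C); print(C.round(4))
print("width",np.linalg.norm((C[0]+C[1]-C[2]-C[3])/2),"thick",np.linalg.norm((C[0]+C[3]-C[1]-C[2])/2))
w=(C[0]+C[1]-C[2]-C[3])/2; yaw=np.arctan2(w[1],w[0]); c=C.mean(0); print("centre",c,"yaw deg",np.degrees(yaw))
q=r.read_state(); print({k:np.round(q[k],4) for k in("time_s","ee_pos","tool_rot","opening")})
print(R.from_quat(q["tool_rot"]).as_matrix().round(3))
for n,z in(("cup",.11),("tin",.075)):
    d=models.regions_of(t,n)[0]; print(n,atz(t,*d["location"],z).round(3))
E
python3 m.py
```

```text
centre tri [0.53300769 0.17167573 0.18093041]
corner tri [0.4867 0.1666 0.1797]
corner tri [0.4922 0.1524 0.1791]
corner tri [0.579  0.1756 0.1831]
corner tri [0.5736 0.191  0.1847]
[[0.5725 0.1901]
 [0.5766 0.1738]
 [0.4907 0.1509]
 [0.4868 0.1663]]
width 0.08894261166643443 thick 0.016377358531067573
centre [0.53165531 0.17025862] yaw deg 15.246610093268972
{'time_s': np.float64(1.45), 'ee_pos': array([0.177 , 0.5471, 0.2336]), 'tool_rot': array([0.1558, 0.9878, 0.    , 0.    ]), 'opening': np.float64(1.0004)}
[[-0.951  0.308  0.   ]
 [ 0.308  0.951  0.   ]
 [ 0.     0.    -1.   ]]
cup [0.492 0.277 0.11 ]
tin [0.677 0.172 0.075]
```

Triangulation and the known height agree: top centre ≈ (0.532, 0.1705, 0.183), yaw 15.2°, width 89 mm, thickness 16–18 mm. I'm moving above it, holding the current orientation first and then turning.

The rows are not in the units I measure in: shifts go in shares of 0.8 m and turns go in shares of 4 rad. I convert before sending: -0.24 m / 0.8 = -0.3, -0.025 m / 0.8 = -0.0313.

>>> inch_along(
  increments=[
    [-0.015, -0.0088, -0.0125, 0, 0, 0],
    [-0.0375, -0.0213, -0.0313, 0, 0, 0],
    [-0.0688, -0.0375, -0.05, 0, 0, 0],
    [-0.1, -0.055, -0.0625, 0, 0, 0],
    [-0.1313, -0.0725, -0.0625, 0, 0, 0],
    [-0.1625, -0.0888, -0.0625, 0, 0, 0],
    [-0.1938, -0.1063, -0.0625, 0, 0, 0],
    [-0.225, -0.1238, -0.0625, 0, 0, 0],
    [-0.25, -0.1375, -0.0625, 0, 0, 0],
    [-0.275, -0.15, -0.0625, 0, 0, 0],
    [-0.2938, -0.1625, -0.0625, 0, 0, 0],
    [-0.3, -0.1625, -0.0625, 0, 0, 0],
  ],
)

```text
time_s: 2.55
ee_pos: [0.3671, 0.3471, 0.2845]
tool_rot: [0.157, 0.988, -0.0, 0.001]
wrist_force: [-0.1, 0.3, -0.1]
opening: 1.001
grip_force: 0.0
```

>>> inch_along(
  increments=[
    [-0.015, -0.0088, 0, 0, 0, -0.0075],
    [-0.0375, -0.0213, 0, 0, 0, -0.02],
    [-0.0625, -0.035, 0, 0, 0, -0.035],
    [-0.0938, -0.0525, 0, 0, 0, -0.05],
    [-0.125, -0.07, 0, 0, 0, -0.0675],
    [-0.1563, -0.0875, 0, 0, 0, -0.085],
    [-0.1875, -0.105, 0, 0, 0, -0.1025],
    [-0.2125, -0.1188, 0, 0, 0, -0.1175],
    [-0.2375, -0.1325, 0, 0, 0, -0.13],
    [-0.2563, -0.1425, 0, 0, 0, -0.14],
    [-0.267, -0.1484, 0, 0, 0, -0.1448],
    [-0.267, -0.1484, 0, 0, 0, -0.1448],
  ],
)

```text
time_s: 3.55
ee_pos: [0.5331, 0.1696, 0.2839]
tool_rot: [-0.132, 0.991, -0.0, 0.0]
wrist_force: [0.4, -0.2, 0.0]
opening: 1.002
grip_force: 0.0
```

```bash
python3 - <<'E'
from h import *
p=snap("wrist"); im=p["img"].copy()
q=r.read_state(); print(q["qpos"].round(3) if hasattr(q["qpos"],'round') else q["qpos"])
print(R.from_quat(q["tool_rot"]).as_matrix().round(3))
c=np.array([.532,.1705]);w=np.array([.965,.2629]);n=np.array([-.2629,.965])
for a,b in((1,1),(1,-1),(-1,1),(-1,-1)):
    X=[*(c+.045*a*w+.009*b*n),.185]; u=proj(p,X); print(a,b,u.round(1)); cv2.circle(im,tuple(int(round(x)) for x in u),2,(255,0,0),1)
cv2.imwrite("pics/w1.png",im[:,:,::-1])
E
```

```text
[ 0.094  0.087  1.576  0.     1.479 -1.742]
[[-0.965 -0.262  0.   ]
 [-0.262  0.965  0.   ]
 [-0.     0.    -1.   ]]
1 1 [264.7 250.5]
1 -1 [245.1 250.6]
-1 1 [265.7 151.8]
-1 -1 [244.4 151.8]
```

View pics/w1.png

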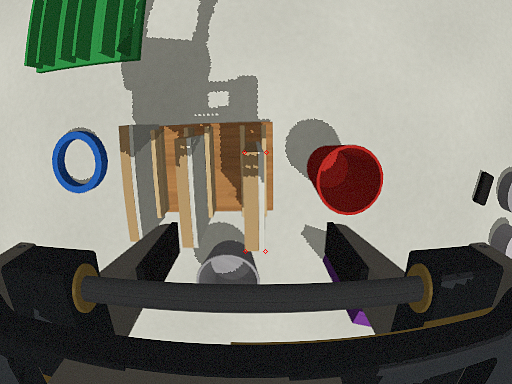

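The wrist view shows the panel's top face at x 244–265, rows 152–250, on my projected corners. Fingers straddle it, with the cup at (348,180), tin (228,268) and the purple look-alike (345,290) clear. I'm descending and gripping now.

To row units: 0.102 m / 0.8 = 0.1275, 0.001 m / 0.8 = 0.0013.

>>> inch_along(
  increments=[
    [0.0013, 0.0013, 0.0063, 0, 0, 0],
    [0.0013, 0.0013, 0.0188, 0, 0, 0],
    [0.0013, 0.0013, 0.0338, 0, 0, 0],
    [0.0013, 0.0013, 0.05, 0, 0, 0],
    [0.0013, 0.0013, 0.0663, 0, 0, 0],
    [0.0013, 0.0013, 0.0825, 0, 0, 0],
    [0.0013, 0.0013, 0.0975, 0, 0, 0],
    [0.0013, 0.0013, 0.11, 0, 0, 0],
    [0.0013, 0.0013, 0.12, 0, 0, 0],
    [0.0013, 0.0013, 0.125, 0, 0, 0],
    [0.0013, 0.0013, 0.1275, 0, 0, 0],
    [0.0013, 0.0013, 0.1275, 0, 0, 0],
  ],
  squeeze=50,
)

```text
time_s: 4.6
ee_pos: [0.5307, 0.1716, 0.1814]
tool_rot: [-0.133, 0.991, 0.0, -0.0]
wrist_force: [-0.6, -0.1, -0.9]
opening: 1.001
grip_force: 0.0
```

>>> inch_along(
  increments=[
    [0, 0, 0, 0, 0, 0],
    [0, 0, 0, 0, 0, 0],
    [0, 0, 0, 0, 0, 0],
    [0, 0, 0, 0, 0, 0],
    [0, 0, 0, 0, 0, 0],
    [0, 0, 0, 0, 0, 0],
    [0, 0, 0, 0, 0, 0],
    [0, 0, 0, 0, 0, 0],
    [0, 0, 0, 0, 0, 0],
    [0, 0, 0, 0, 0, 0],
  ],
  aperture=0,
  squeeze=50,
)

```text
time_s: 5.43
ee_pos: [0.5308, 0.1716, 0.1816]
tool_rot: [-0.133, 0.991, -0.0, -0.0]
wrist_force: [0.2, 0.4, 0.1]
opening: 0.299
grip_force: 0.0
```

>>> inch_along(
  increments=[
    [0, 0, 0, 0, 0, 0],
    [0, 0, 0, 0, 0, 0],
    [0, 0, 0, 0, 0, 0],
    [0, 0, 0, 0, 0, 0],
    [0, 0, 0, 0, 0, 0],
    [0, 0, 0, 0, 0, 0],
    [0, 0, 0, 0, 0, 0],
  ],
  aperture=0,
  squeeze=50,
)

```text
time_s: 6.02
ee_pos: [0.5308, 0.1716, 0.1816]
tool_rot: [-0.133, 0.991, 0.0, -0.0]
wrist_force: [0.4, -0.5, -0.5]
opening: 0.193
grip_force: 50.0
```

Gripped at 17.8 mm, as expected. I'm lifting straight up.

>>> inch_along(
  increments=[
    [0, 0, -0.0038, 0, 0, 0],
    [0, 0, -0.0125, 0, 0, 0],
    [0, 0, -0.0225, 0, 0, 0],
    [0, 0, -0.035, 0, 0, 0],
    [0, 0, -0.0475, 0, 0, 0],
    [0, 0, -0.06, 0, 0, 0],
    [0, 0, -0.0725, 0, 0, 0],
    [0, 0, -0.085, 0, 0, 0],
    [0, 0, -0.095, 0, 0, 0],
    [0, 0, -0.1025, 0, 0, 0],
    [0, 0, -0.1063, 0, 0, 0],
    [0, 0, -0.1063, 0, 0, 0],
  ],
)

```text
time_s: 7.02
ee_pos: [0.5311, 0.1716, 0.2674]
tool_rot: [-0.133, 0.991, -0.0, 0.001]
wrist_force: [1.5, -0.7, -0.8]
opening: 0.193
grip_force: 50.0
```

>>> inch_along(
  increments=[
    [0, 0, -0.0063, 0, 0, 0],
    [0, 0, -0.0188, 0, 0, 0],
    [0, 0, -0.035, 0, 0, 0],
    [0, 0, -0.0525, 0, 0, 0],
    [0, 0, -0.07, 0, 0, 0],
    [0, 0, -0.0875, 0, 0, 0],
    [0, 0, -0.1063, 0, 0, 0],
    [0, 0, -0.125, 0, 0, 0],
    [0, 0, -0.1413, 0, 0, 0],
    [0, 0, -0.1525, 0, 0, 0],
    [0, 0, -0.1563, 0, 0, 0],
    [0, 0, -0.1563, 0, 0, 0],
  ],
)

```text
time_s: 8.02
ee_pos: [0.5311, 0.1716, 0.3926]
tool_rot: [-0.133, 0.991, -0.0, 0.001]
wrist_force: [-0.6, 0.9, -1.3]
opening: 0.194
grip_force: 50.0
```

```bash
python3 - <<'E'
from h import *
p=snap("scene"); cv2.imwrite("pics/s2.png",p["img"][:,:,::-1]); q=r.read_state(); print(np.round(q["qpos"],3)); print(R.from_quat(q["tool_rot"]).as_matrix().round(3))
E
```

```text
[ 0.096  0.061  1.395  0.     1.685 -1.741]
[[-0.965 -0.263 -0.   ]
 [-0.263  0.965  0.   ]
 [ 0.     0.    -1.   ]]
```

View pics/s2.png

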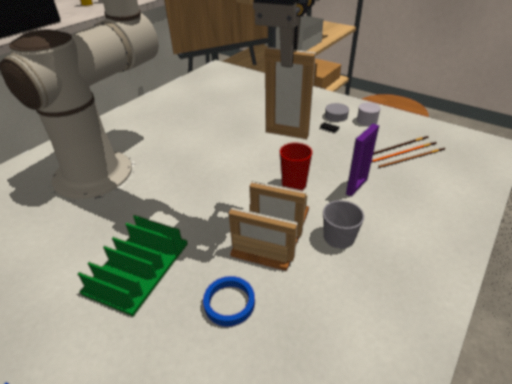

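The panel is clear of the rack, upright and square in the fingers (corners about (265,50)–(312,135)). The other things are unmoved. I'm tipping it about −tool x, which brings the front normal up, and lowering it slightly.

To row units: 0.05 m / 0.8 = 0.0625, 0.048 m / 0.8 = 0.06, -0.77 rad / 4 = -0.1925.

>>> inch_along(
  increments=[
    [0, 0, 0, -0.005, 0, 0],
    [0, 0, 0, -0.0175, 0, 0],
    [0, 0, 0, -0.035, 0, 0],
    [0, 0, 0.0063, -0.055, 0, 0],
    [0, 0, 0.0125, -0.075, 0, 0],
    [0, 0, 0.0213, -0.095, 0, 0],
    [0, 0, 0.03, -0.115, 0, 0],
    [0, 0, 0.0388, -0.135, 0, 0],
    [0, 0, 0.0475, -0.155, 0, 0],
    [0, 0, 0.055, -0.1725, 0, 0],
    [0, 0, 0.06, -0.185, 0, 0],
    [0, 0, 0.0625, -0.1925, 0, 0],
  ],
)

```text
time_s: 9.07
ee_pos: [0.5304, 0.1707, 0.3393]
tool_rot: [-0.121, 0.918, 0.374, -0.051]
wrist_force: [-0.0, 0.0, -1.6]
opening: 0.191
grip_force: 50.0
```

>>> inch_along(
  increments=[
    [0, 0, 0, -0.0038, 0, 0],
    [0, 0, 0, -0.0038, 0, 0],
    [0, 0, 0, -0.0038, 0, 0],
    [0, 0, 0, -0.0038, 0, 0],
    [0, 0, 0, -0.0038, 0, 0],
    [0, 0, 0, -0.0038, 0, 0],
  ],
)

```text
time_s: 9.57
ee_pos: [0.5308, 0.1719, 0.3423]
tool_rot: [-0.123, 0.916, 0.379, -0.05]
wrist_force: [0.4, 0.1, -1.5]
opening: 0.187
grip_force: 50.0
```

```bash
python3 - <<'E'
from h import *
p=snap("scene"); t=snap("top"); cv2.imwrite("pics/s3.png",cv2.resize(np.hstack([p["img"][:256,150:450],t["img"][:256,60:360]])[:,:,::-1],(798,340))); q=r.read_state(); print(np.round(q["qpos"],3),np.abs(q["qd"]).max()); print(R.from_quat(q["tool_rot"]).as_matrix().round(3))
E
```

```text
[-0.264  0.179  1.534  0.681  1.827 -2.061] 0.005510565331381523
[[-0.965 -0.187 -0.186]
 [-0.264  0.683  0.682]
 [-0.001  0.706 -0.708]]
```

View pics/s3.png

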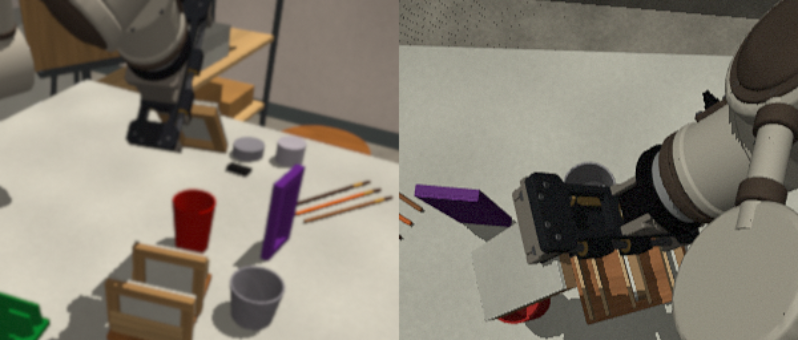

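The top view shows the white front facing up over the cup at crop (520,270). The scene view shows the framed back below the gripper at crop (205,120). Everything else is in place. The opening crept from 0.194 to 0.187, so I'll check for slip and the panel's pose against a projected outline.

>>> inch_along(
  increments=[
    [0, 0, 0, 0, 0, 0],
    [0, 0, 0, 0, 0, 0],
    [0, 0, 0, 0, 0, 0],
    [0, 0, 0, 0, 0, 0],
    [0, 0, 0, 0, 0, 0],
    [0, 0, 0, 0, 0, 0],
  ],
  squeeze=58,
)

```text
time_s: 10.17
ee_pos: [0.5308, 0.1715, 0.3416]
tool_rot: [-0.123, 0.916, 0.379, -0.051]
wrist_force: [0.1, -0.1, -0.7]
opening: 0.193
grip_force: 58.0
```

```bash
python3 - <<'E'
from h import *
q=r.read_state(); M=R.from_quat(q["tool_rot"]).as_matrix(); o=np.array(q["ee_pos"])
out=[]
for n,(x0,y0) in (("top",(60,120)),("scene",(210,40))):
    p=snap(n); im=cv2.resize(p["img"],None,fx=4,fy=4,interpolation=cv2.INTER_CUBIC)
    for b,c in ((1,(255,0,0)),(-1,(0,0,255))):
        P=[proj(p,o+M@[a*.045,b*.009,z]) for a,z in((1,-.0034),(1,.1666),(-1,.1666),(-1,-.0034))]
        cv2.polylines(im,[np.int32(np.array(P)*4+2)],True,c,1)
    out.append(im[y0*4:y0*4+480,x0*4:x0*4+400])
cv2.imwrite("pics/o3.png",np.hstack(out)[:,:,::-1])
E
```

```text
(no output)
```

View pics/o3.png

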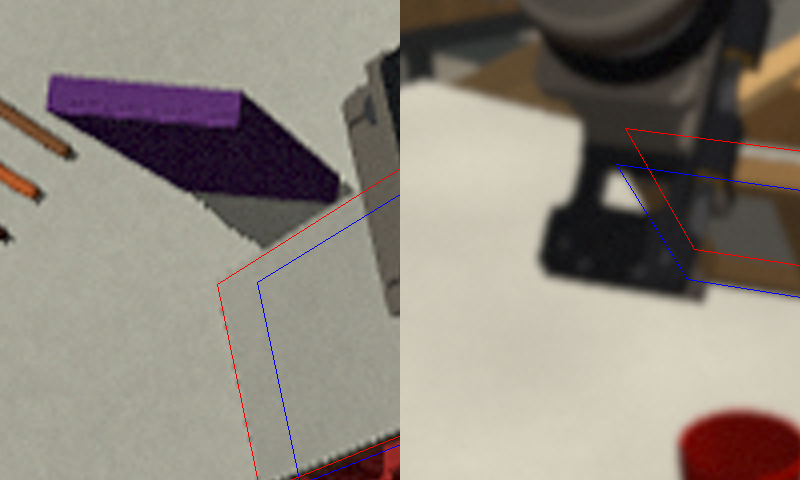

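In the overlay, the visible white front's edges follow the predicted front outline (left edge about (220,285)–(257,478), lower edge at the red cup (390,440)). The panel has not slipped, it is at 45°, its lowest edge is about 0.22 m up, and the opening is steady at 0.193.

```bash
python3 -c "
from plant import ticket
print(ticket.hand_in())"
```

```text
the job is handed in; nothing more can be done
None
```

I drew the tall panel straight up out of the rack and handed the job in with it held still in the gripper at about 45°, white front up and lowest edge about 22 cm above the table; the other things looked undisturbed in the camera views, and the hand-in gave no verdict.

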